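# Push the data logger home into its docking corner

## Task

Push the large data logger along the table into the docking corner, until its long far side lies flush against the long fence and its left end (seen from the robot) lies flush against the end stop. It must stay flat on the table and only be pushed, never lifted or tipped. Leave the small meter, the tape roll and the mug where they are, and finish with the hand clear.

Things in the scene. Friction and masses are not known exactly. Their poses are not given: they have to be found in the camera images.
- logger: large data logger: flat black loose box, screen and three keys on top, 100 (x) by 150 (y) by 34 mm high, 0.3 to 0.65 kg. Origin: centre of its underside. Its +x side is the long far side (for the fence), +y its left end (for the stop); keys along -x. Starts on the robot's side of the fence, right (-y) of its berth, turned up to 0.5 rad from the dock
- dock: docking corner: two aluminium bars 30 mm high, fixed, forming an L. Origin: on the table at the inner corner of their faces. Long fence: face at x = 0 looking to -x (to the robot), y = -370 to 30 mm, with a foot behind to x = 38 mm. End stop: face at y = 0 looking to -y, 24 mm thick, x = -122 to 8 mm. No floor plate. Yaw up to 0.2 rad from the robot's frame
- berth (a point): point on the table where the docked logger's origin belongs, at x = -50, y = -75 mm in the dock's frame; axes as the dock's. A flat dark L of tape marks the berth's open corner (nearest the robot, right)
- meter: bystander: small handheld meter, black, 100 mm (x) by 60 mm (y) by 24 mm high, loose; origin at the centre of its underside; left of the work. To be left alone
- tape: bystander: roll of clear tape lying flat, 90 mm outside diameter, 24 mm high, loose; origin at the centre of its underside; right of the work. To be left alone
- mug: bystander: white mug, 80 mm diameter, 90 mm high, with a handle at its +y, loose, standing left of the end stop; origin at the centre of its underside. To be left alone
Things that resemble listed ones, but are neither listed nor needed, are in the scene too. Leave any orange look-alike of the logger alone.

How it is judged:
By the outcome, as a careful person would: the job done as asked, in the order asked, and still so for the second after the job is handed in, with the robot touching nothing.
It also fails if it takes over 51 s, if anything falls off the work surface, if the arm or the gripper's body presses on something with over 40 N, if the wrist force passes 120 N, or if a joint passes its speed limit or range.

## Robot

A 7-joint arm with a two-finger parallel gripper is mounted at the origin on the work surface. World frame = base frame: x ahead of the robot, y to its left, z up, the work surface at z = 0. Lengths are in m, angles in rad, forces in N, time in s.
With the tool pointing down it reaches from about 0.375 to 0.925 m from the base axis. Payload 3.1 kg.
Tool frame: the origin (TCP) lies on the mounting face of the last link; the fingertips stand 173 mm ahead of it and the grasp point (between the pads) lies 155 mm ahead of it; x points along the fingers, z is the direction in which the jaws open and shut, and the axes are right-handed (so a half turn about x gives the same grasp; the last joint's range is limited). The gripper opens to 85 mm and grips with 20 to 120 N. Pads are 22 mm wide; open, the fingers measure 114 mm over their backs; the gripper's body (76 mm by 85 mm) begins 54 mm behind the grasp point. The pads swing forward as they close: fully open they stand 13 mm farther back than shut.
Start: joints at [1.165, 0.383, 0.044, 1.598, -0.018, 1.161, -0.05], TCP at [0.197, -0.619, 0.405] pointing down, gripper open.
Joint ranges: [-2.61, 2.61], [-0.41, 2.15], [-1.48, 1.57], [0, 2.5], [-1.57, 4.71], [0.05, 1.97], [-2.85, 2.85]. Speed limits (rad/s): [2.79, 2.79, 3.14, 3.14, 3.14, 3.14, 3.14].

## Interface

Orientations are given as [roll, pitch, yaw] about the fixed x, y, z axes, in that order (R = Rz(yaw) Ry(pitch) Rx(roll)).
In Python, from workcell import r gives the robot as it stands. The module is installed in compiled form; this text tells all that it offers.
- The arm moves only by the shell command python3 -m creep 'ROWS' [FORCE]. ROWS is text: rows parted by semicolons, each of 7 numbers parted by spaces: the turn, a rotation vector about the world's x, y, z in rad, then the shift along the world's x, y, z in cm, then the closure, from -1 (fully open) to 1 (shut). In form: ax ay az dx dy dz jaw; .... A call has 1 to 8 rows; each row shifts and turns the commanded pose from where the row before left it; what a row does not reach is not made up. A row lasts 1/10 s, in which the tool goes at most 50 mm and 8.59 degrees, less where a joint would pass 70% of its speed; a pose out of reach is approached as far as the arm can. A call with a gripper value outside its range is refused whole. The fingers move at their own pace and stop on an object; FORCE is the grip in N (left out, the last holds). Time passes only in rows, so rows that do not move let the fingers close. It gives the time, the measured TCP pose, the force and the opening at its end, in the units of the state.
- r.observe(): the state, without advancing time (a new reading comes with each control period).
- r.snapshot(name): name is "side" or "top" or "wrist"; returns the picture (384x512x3 uint8, blue, green, red); there is no depth.
- r.camera_params(name): a dict with "intrinsics" (3x3 intrinsics, pixels), "rvec" (rotation vector, rad) and "tvec" (3), from world to camera coordinates, as OpenCV has them; the wrist camera has in their place "mount" (4x4, takes a point from camera to tool coordinates, whose origin is the TCP and whose axes are the tool frame's). Camera axes: x right, y down, z forward; pixel columns grow to the right and rows downward; lengths in m; the calibration is good to about 2 mm. The wrist camera is an equidistant fisheye: a pixel r from the principal point sees the ray r / f radians off the axis. A picture is of the moment at which its call begins: read the wrist's pose just before it. camera_params takes no time and is no camera call.
- r.hand_in(): hands the job in, once; it reports no verdict.
The state is a dict: "t": time; "qpos": joint angles; "dq": joint speeds; "tau": joint torques, N m; "tool_pos": TCP position; "orientation": TCP orientation; "force": force on the tool from outside, world axes, zero at the start; "torque": the same for the moment, N m; "opening": finger opening in m.
Only numpy, scipy, OpenCV 4.12 (cv2) and the standard library are available. Lean on these libraries where they do the work, as an engineer would, in place of code of your own. Each camera call takes 0.05 s, during which the arm holds its last target. There are 200 camera calls.

## Working session

There is one attempt and no reset: what is moved stays moved. The work goes in short steps, Python scripts to look and compute and a shell command to move; the robot and the scene stay as the last step left them, time stands still between calls to the robot, and variables do not carry over. Pictures are saved under pics/ and viewed, about 8 in all and at most 12, crops included, and the job is handed in when it is done.

```bash
mkdir -p pics; python3 - <<'E'
from workcell import r
import cv2,numpy as np
np.set_printoptions(precision=4,suppress=True)
for n in("top","side"):
    cv2.imwrite(f"pics/{n}0.png",cv2.resize(r.snapshot(n),(800,600),interpolation=cv2.INTER_CUBIC))
    print(n,r.camera_params(n))
print(r.observe())
E
```

```text
top {'intrinsics': array([[380.3632,   0.    , 260.7431],
       [  0.    , 380.3632, 189.6152],
       [  0.    ,   0.    ,   1.    ]]), 'rvec': array([ 2.1134, -2.1426,  0.1923]), 'tvec': array([-0.0238,  0.4688,  1.0991])}
side {'intrinsics': array([[459.936 ,   0.    , 251.6828],
       [  0.    , 459.936 , 187.7721],
       [  0.    ,   0.    ,   1.    ]]), 'rvec': array([ 0.8577, -2.4256,  1.2055]), 'tvec': array([0.3629, 0.2361, 0.8586])}
{'t': 0.1, 'qpos': array([ 1.1652,  0.3838,  0.0439,  1.5995, -0.0179,  1.1612, -0.0499]), 'dq': array([-0.0001, -0.0015,  0.0002, -0.0029,  0.0001, -0.0003, -0.0017]), 'tau': array([  0.0027, -43.4732,   1.0296, -25.0454,   0.0109,   0.0055,
        -0.    ]), 'tool_pos': array([ 0.1968, -0.619 ,  0.4034]), 'orientation': array([-3.0771,  1.5683,  1.9431]), 'force': array([ 0.5023, -0.5895, -0.6851]), 'torque': array([ 0.0261,  0.0117, -0.0405]), 'opening': 0.08550778213020666}
```

View pics/top0.png

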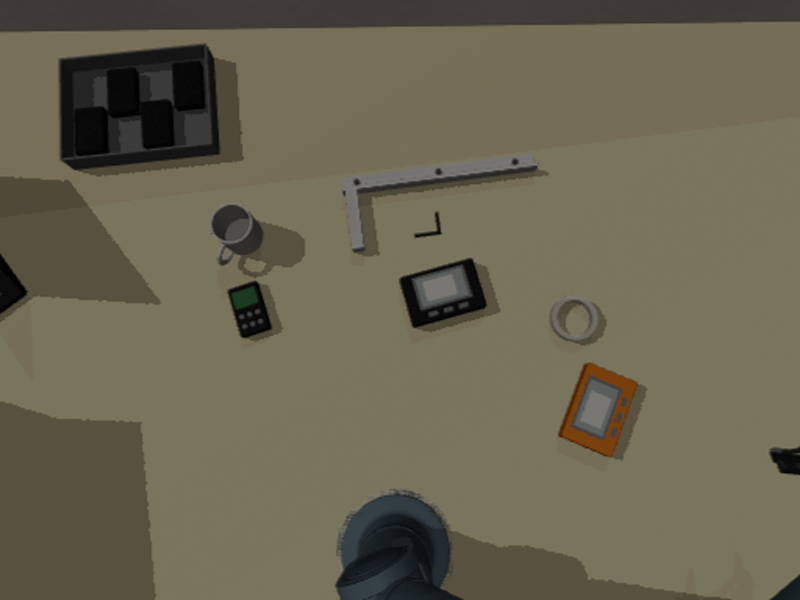

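View pics/side0.png

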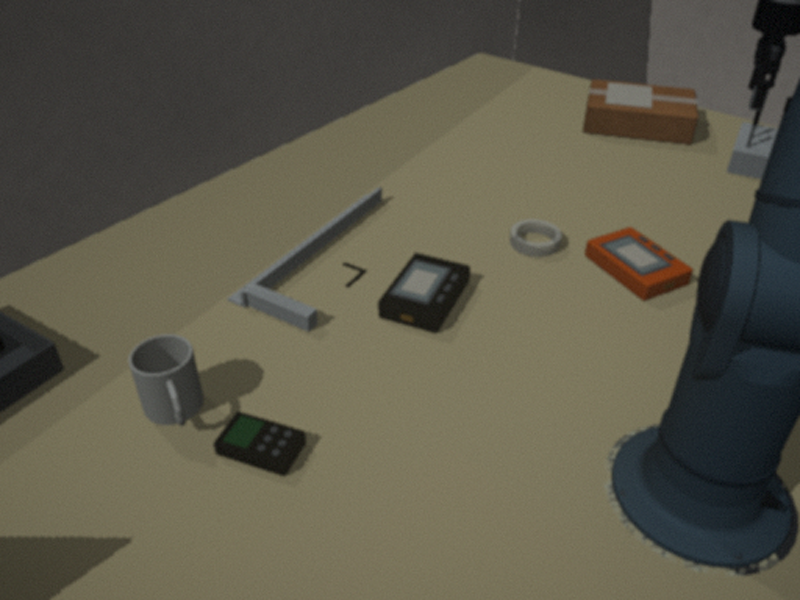

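In the top view (800x600 px) the candidates for the logger are:
- black box with screen and three keys at (443,293)
- orange look-alike at (598,410)
- small meter at (250,309)
- black blocks in the tray at (140,105)

By the description it is the black one at (443,293). I'll check it in one close crop.

```bash
python3 - <<'E'
from workcell import r
import cv2,numpy as np
im=r.snapshot("top"); c=im[92:212,210:360]
c=cv2.convertScaleAbs(cv2.resize(c,(750,600),interpolation=cv2.INTER_CUBIC),alpha=1.7)
cv2.imwrite("pics/crop1.png",c)
E
```

```text
(no output)
```

View pics/crop1.png

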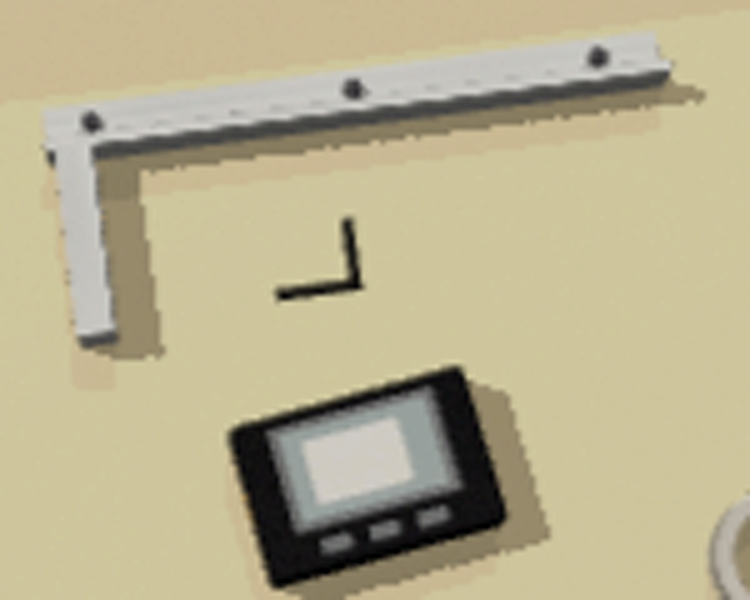

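The crop shows the black logger: screen, three keys towards the robot, top corners at (232,430), (462,367), (505,520), (275,580). The fence's near top edge runs (93,147)-(667,72), the stop's face (93,147)-(115,333), and the tape L corner is at (360,288).

```bash
cat > h.py <<'E'
from workcell import r
import cv2,numpy as np
from scipy.optimize import least_squares
np.set_printoptions(precision=4,suppress=True)
def ray(px,z,n="top"):
    p=r.camera_params(n);R=cv2.Rodrigues(p["rvec"])[0];C=-R.T@np.ravel(p["tvec"])
    px=np.atleast_2d(px);d=np.c_[px,np.ones(len(px))]@np.linalg.inv(p["intrinsics"]).T@R
    return (C+d*((z-C[2])/d[:,2])[:,None])[:,:2]
def crop(uv,x0,y0,s): return np.array([x0,y0])+(np.atleast_2d(uv)+.5)/s-.5
def fit(model,pts):
    def T(q): c,s=np.cos(q[2]),np.sin(q[2]); return np.array(model)@np.array([[c,s],[-s,c]])+q[:2]
    f=least_squares(lambda q:(T(q)-pts).ravel(),[*pts.mean(0),0]); return f.x,f.fun.reshape(-1,2)*1000
def rel(a,dock): # pose a in dock frame
    d=a-dock;c,s=np.cos(dock[2]),np.sin(dock[2]);return np.array([c*d[0]+s*d[1],-s*d[0]+c*d[1],d[2]])
LM=[(.05,.075),(.05,-.075),(-.05,-.075),(-.05,.075)]
E
python3 - <<'E'
from h import *
p=r.camera_params("top");print("cam",-cv2.Rodrigues(p["rvec"])[0].T@np.ravel(p["tvec"]))
L=ray(crop([(232,430),(462,367),(505,520),(275,582)],210,92,5),.034)
l,e=fit(LM,L);print("logger",l,e)
D=ray(crop([(93,147),(667,72),(115,333),(80,340)],210,92,5),.03)
D=np.r_[D,ray(crop([(360,288)],210,92,5),0)]
d,e=fit([(0,0),(0,-.37),(-.122,0),(-.122,.024),(-.1,-.15)],D);print("dock",d,e)
print("rel",rel(l,d))
c,s=np.cos(d[2]),np.sin(d[2]);print("berth",d[:2]+np.array([[c,-s],[s,c]])@[-.05,-.075])
for n,u,z in(("meter",(250,309),.024),("tape",(575,319),.024)):print(n,ray((np.array(u)+.5)*.64-.5,z))
E
```

```text
cam [ 0.2649 -0.0277  1.1651]
logger [ 0.4788 -0.0988  0.2527] [[ 1.2396  2.7006]
 [ 1.2941 -1.4367]
 [-0.3854 -3.6577]
 [-2.1483  2.3938]]
dock [0.6894 0.0687 0.125 ] [[-1.2168 -0.093 ]
 [ 0.1269 -4.7267]
 [-1.7317 -1.5695]
 [-0.5755  0.7051]
 [ 3.3971  5.6841]]
rel [-0.2299 -0.1399  0.1277]
berth [ 0.6491 -0.012 ]
meter [[0.4513 0.2766]]
tape [[ 0.423  -0.3539]]
```

```bash
cat >> h.py <<'E'
from scipy.spatial.transform import Rotation as Ro
def tool():
    o=r.observe();R=Ro.from_euler("xyz",o["orientation"]).as_matrix()
    return o,R
def turn(yaw):  # rotvec so tool x down and jaw axis along (cos,sin)(yaw), nearest of two
    o,R=tool();best=None
    for k in(0,np.pi):
        z=np.array([np.cos(yaw+k),np.sin(yaw+k),0]);x=np.array([0,0,-1.])
        v=Ro.from_matrix(np.c_[x,np.cross(z,x),z]@R.T).as_rotvec()
        if best is None or np.linalg.norm(v)<np.linalg.norm(best):best=v
    return best
E
python3 - <<'E'
from h import *
o,R=tool();print(R,turn(.2527+np.pi/2),turn(.125),o["qpos"])
E
```

```text
[[-0.0008  0.953   0.303 ]
 [ 0.002   0.303  -0.953 ]
 [-1.     -0.0001 -0.0021]] [-0.002  -0.0007 -0.0552] [-0.0011 -0.002   1.3879] [ 1.1652  0.3837  0.0439  1.5992 -0.0179  1.1612 -0.0499]
```

```bash
python3 -m creep '0 0 -0.01 1.6 4.5 0 0;0 0 -0.01 1.6 4.5 0 0;0 0 -0.01 1.6 4.5 0 0;0 0 -0.01 1.6 4.5 0 0;0 0 -0.015 1.6 4.5 0 0;0 0 0 1.6 4.5 0 0;0 0 0 1.6 4.5 0 0;0 0 0 1.6 4.5 0 0' 30 && python3 -m creep '0 0 0 1.6 4.5 0 0;0 0 0 1.6 4.5 0 0;0 0 0 1.6 2.6 0 0;0 0 0 1.4 2 0 0;0 0 0 0 0 0 0;0 0 0 0 0 0 0'; python3 -c "
from h import *
print(turn(.2527+np.pi/2),r.observe()['qpos'])"
```

```text
t: 0.95
tool_pos: [0.325, -0.2574, 0.4045]
orientation: [-0.5, 1.571, -1.818]
force: [1.2, 0.0, 0.7]
opening: 0.0426
t: 1.55
tool_pos: [0.3868, -0.1233, 0.4045]
orientation: [-1.452, 1.57, -2.769]
force: [-1.0, 0.3, 0.4]
opening: 0.0424
[ 0.0003 -0.0009 -0.0015] [ 0.6507 -0.077  -0.4208  2.1268 -0.0349  1.0861 -1.0693]
```

```bash
python3 -m creep '0 0 0 0 0 -4 0;0 0 0 0 0 -4 0;0 0 0 0 0 -4 0;0 0 0 0 0 -4 0;0 0 0 0 0 -3 0;0 0 0 0 0 -2 0;0 0 0 0 0 -1.2 0;0 0 0 0 0 0 0'; python3 - <<'E'
from h import *
print(turn(.2527+np.pi/2),r.observe()['qpos'])
im=r.snapshot("top"); c=im[92:212,210:360]
a=cv2.resize(c,(500,400),interpolation=cv2.INTER_CUBIC)
b=cv2.resize(r.snapshot("side")[120:240,210:330],(400,400),interpolation=cv2.INTER_CUBIC)
cv2.imwrite("pics/p2.png",cv2.convertScaleAbs(np.hstack([a,b])[:,-800:],alpha=1.6))
E
```

```text
t: 2.35
tool_pos: [0.3857, -0.1243, 0.1813]
orientation: [-2.005, 1.567, 2.958]
force: [-0.3, 0.8, 0.9]
opening: 0.0427
[-0.0007 -0.0039  0.0018] [ 0.5666  0.3328 -0.3822  2.2903  0.2326  0.5571 -1.3154]
```

View pics/p2.png

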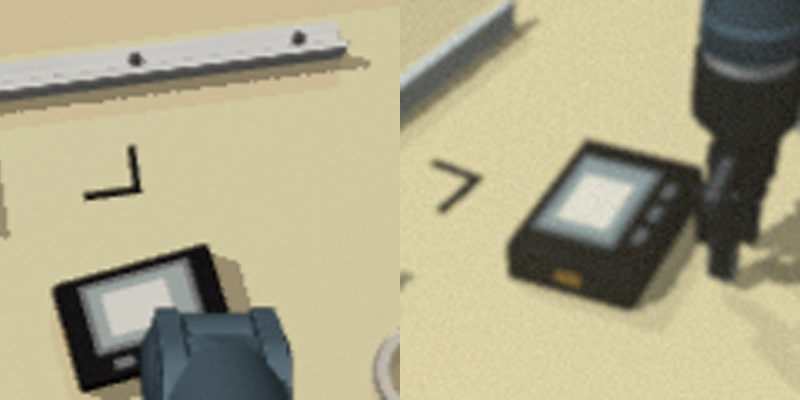

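The picture shows the hand standing behind the near face with the logger unmoved. I'll start pushing.

```bash
python3 -m creep '0 0 0 0.97 0.25 0 0;0 0 0 0.97 0.25 0 0;0 0 0 0.97 0.25 0 0;0 0 0 0.48 0.12 0 0;0 0 0 0.48 0.12 0 0;0 0 0 0.48 0.12 0 0;0 0 0 0.48 0.12 0 0;0 0 0 0.97 0.25 0 0'; python3 -m creep '0 0 -0.016 0.97 0.24 0 0;0 0 -0.016 0.98 0.22 0 0;0 0 -0.016 0.98 0.2 0 0;0 0 -0.016 0.98 0.19 0 0;0 0 -0.016 0.98 0.17 0 0;0 0 -0.016 0.98 0.16 0 0;0 0 -0.016 0.99 0.14 0 0;0 0 -0.016 0.99 0.125 0 0'; python3 - <<'E'
from h import *
d=np.array([.6894,.0687,.125])
o,R=tool();print(turn(.125+np.pi/2),rel(np.r_[o["tool_pos"][:2],0],d))
im=r.snapshot("top"); c=im[82:202,210:360]
cv2.imwrite("pics/p3.png",cv2.convertScaleAbs(cv2.resize(c,(750,600),interpolation=cv2.INTER_CUBIC),alpha=1.6))
E
```

```text
t: 3.25
tool_pos: [0.4441, -0.1089, 0.1821]
orientation: [-1.773, 1.568, -3.092]
force: [-2.7, -1.5, -1.6]
opening: 0.043
t: 4.05
tool_pos: [0.5242, -0.0941, 0.1826]
orientation: [-2.853, 1.571, 1.983]
force: [-2.7, -0.3, -0.5]
opening: 0.0424
[-0.0001 -0.      0.0015] [-0.1842 -0.1409 -0.125 ]
```

View pics/p3.png

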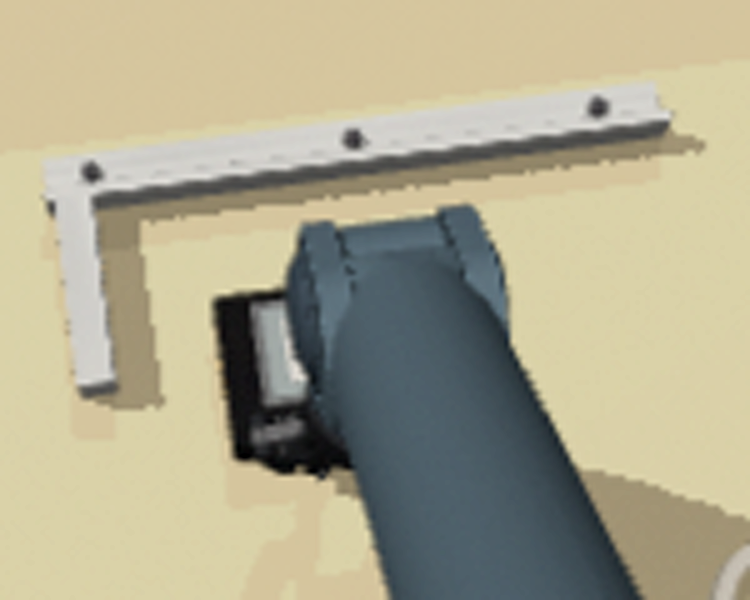

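The logger is now parallel to the fence (left end at (217,300)-(235,460)). I'll push straight on along the dock's x, gently at the end.

```bash
python3 -m creep '0 0 0 0.99 0.125 0 0;0 0 0 0.99 0.125 0 0;0 0 0 0.99 0.125 0 0;0 0 0 0.99 0.125 0 0;0 0 0 0.99 0.125 0 0;0 0 0 0.99 0.125 0 0;0 0 0 0.3 0.04 0 0;0 0 0 0.3 0.04 0 0';python3 -m creep '0 0 0 0.2 0.025 0 0;0 0 0 0.2 0.025 0 0'; python3 -m creep '0 0 0 0.2 0.025 0 0;0 0 0 0.2 0.025 0 0'; python3 - <<'E'
from h import *
d=np.array([.6894,.0687,.125])
o,R=tool();print(turn(.125+np.pi/2),rel(np.r_[o["tool_pos"][:2],0],d))
E
```

```text
t: 4.9
tool_pos: [0.5891, -0.0858, 0.1828]
orientation: [-1.637, 1.57, -3.083]
force: [-3.5, -0.0, 2.1]
opening: 0.0425
t: 5.1
tool_pos: [0.5926, -0.0854, 0.1828]
orientation: [-1.521, 1.57, -2.967]
force: [-3.0, 0.2, 2.4]
opening: 0.0424
t: 5.3
tool_pos: [0.5968, -0.085, 0.1827]
orientation: [-1.054, 1.57, -2.501]
force: [-3.7, -0.7, 2.8]
opening: 0.0427
[ 0.0002 -0.0003  0.0004] [-0.1111 -0.141  -0.125 ]
```

```bash
for i in 1 2 3; do :; done; python3 -m creep '0 0 0 0.2 0.025 0 0'; python3 -m creep '0 0 0 0.2 0.025 0 0';  python3 - <<'E'
from h import *
print(r.observe()["force"])
im=r.snapshot("top"); c=im[82:202,210:360]
s=r.snapshot("side")[100:220,150:270]
cv2.imwrite("pics/p4.png",cv2.convertScaleAbs(np.hstack([cv2.resize(c[:100,:80],(320,400),interpolation=3),cv2.resize(s,(400,400),interpolation=3)]),alpha=1.6))
E
```

```text
t: 5.4
tool_pos: [0.5988, -0.0848, 0.1827]
orientation: [-1.112, 1.571, -2.559]
force: [-3.9, -0.5, 2.1]
opening: 0.0428
t: 5.5
tool_pos: [0.6003, -0.0846, 0.1825]
orientation: [-1.552, 1.568, -2.998]
force: [-6.7, -1.0, 4.8]
opening: 0.0428
[-6.6577 -1.0065  4.8256]
```

View pics/p4.png

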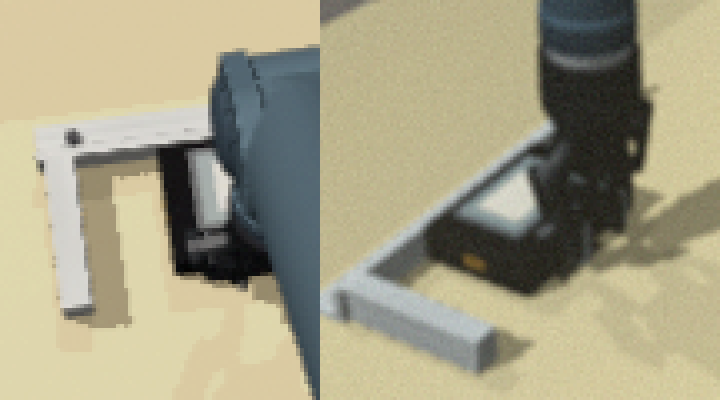

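Logger's far side is touching the fence and its left end is about 40 mm from the stop. One more press to square it, then retreat and lift.

```bash
python3 -m creep '0 0 0 0.2 0.025 0 0;0 0 0 0.2 0.025 0 0;0 0 0 0 0 0 0'; python3 -m creep '0 0 0 -1 -0.125 0 0;0 0 0 -2 -0.25 0 0;0 0 0 -2 -0.25 0 0;0 0 0 0 -1 4 0;0 0 0 0 -4 4 0;0 0 0 0 -4.5 2 0;0 0 0 0 -4.5 0 0;0 0 0 0 -4.5 0 0'; python3 - <<'E'
from h import *
d=np.array([.6894,.0687,.125])
o,R=tool();print(turn(.125),rel(np.r_[o["tool_pos"][:2],0],d),o["tool_pos"],o["qpos"])
im=r.snapshot("top"); c=im[82:202,210:360]
cv2.imwrite("pics/p5.png",cv2.convertScaleAbs(cv2.resize(c,(750,600),interpolation=cv2.INTER_CUBIC),alpha=1.6))
E
```

```text
t: 5.9
tool_pos: [0.6018, -0.0845, 0.1816]
orientation: [-1.599, 1.56, -3.046]
force: [-10.2, -1.4, 6.7]
opening: 0.0429
t: 6.7
tool_pos: [0.5565, -0.2724, 0.2805]
orientation: [1.099, 1.562, -0.346]
force: [1.5, 0.6, -0.1]
opening: 0.0429
[-0.004   0.0085  1.57  ] [-0.1744 -0.3218 -0.125 ] [ 0.5565 -0.2724  0.2805] [ 0.642   0.4794 -0.3167  1.7607  0.1812  0.9215 -1.195 ]
```

View pics/p5.png

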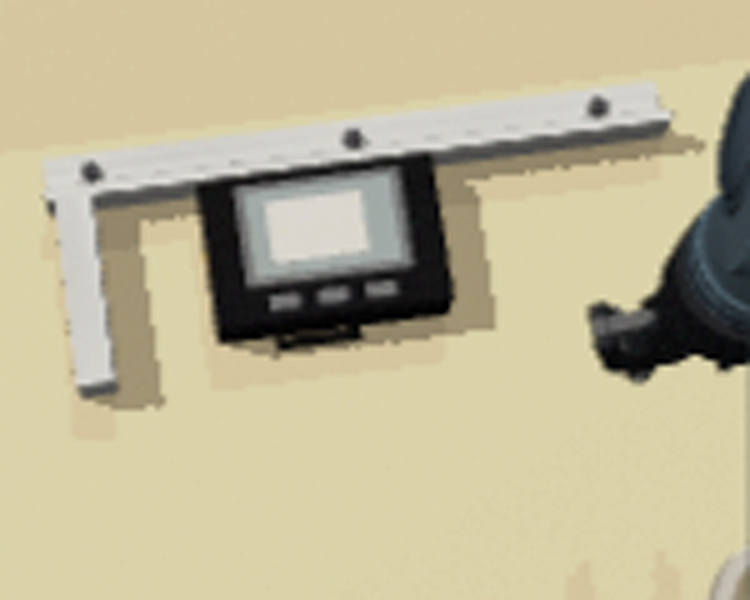

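Logger is flush with the fence (corners (202,185), (432,157), (452,312), (218,340)) and about 68 mm short of the stop. I'll turn the hand 90° and go to its right end.

```bash
python3 -m creep '0 0 -0.14 1.4 0.75 0 0;0 0 -0.14 1.4 0.75 0 0;0 0 -0.14 1.4 0.75 0 0;0 0 -0.14 1.4 0.75 0 0;0 0 -0.14 1.4 0.75 0 0;0 0 -0.14 1.4 0.8 0 0;0 0 -0.14 1.4 0.8 0 0;0 0 -0.14 1.4 0.8 0 0'; python3 -m creep '0 0 -0.14 0 0 0 0;0 0 -0.14 0 0 0 0;0 0 -0.14 0 0 0 0;0 0 -0.03 0 0 0 0;0 0 0 0 0 0 0'; python3 - <<'E'
from h import *
d=np.array([.6894,.0687,.125])
o,R=tool();print(turn(.125),rel(np.r_[o["tool_pos"][:2],0],d),o["tool_pos"],o["qpos"])
L=ray(crop([(202,185),(432,157),(452,312),(218,338)],210,82,5),.034)
l,e=fit(LM,L);print("logger",rel(l,d),e)
E
```

```text
t: 7.55
tool_pos: [0.6684, -0.2082, 0.2783]
orientation: [2.441, 1.567, -0.13]
force: [0.1, -0.5, -0.5]
opening: 0.0423
t: 8.05
tool_pos: [0.6674, -0.2085, 0.2782]
orientation: [2.763, 1.569, -0.25]
force: [-0.0, 0.4, 0.2]
opening: 0.043
[ 0.0005  0.002  -0.0033] [-0.0563 -0.2723 -0.125 ] [ 0.6674 -0.2085  0.2782] [ 0.2358  0.5941  0.0111  1.561  -0.0074  0.9845 -2.7643]
logger [-0.053  -0.1397 -0.0229] [[ 0.2185  2.9201]
 [-0.9708 -1.8731]
 [ 0.6972 -2.7693]
 [ 0.0551  1.7222]]
```

q7 is near its limit, so I'll turn the hand half a turn back (same contact geometry), then descend.

```bash
python3 -m creep '0 0 0.14 0 0 0 0;0 0 0.14 0 0 0 0;0 0 0.14 0 0 0 0;0 0 0.14 0 0 0 0;0 0 0.14 0 0 0 0;0 0 0.14 0 0 0 0;0 0 0.14 0 0 0 0;0 0 0.14 0 0 0 0'; python3 -m creep '0 0 0.14 0 0 0 0;0 0 0.14 0 0 0 0;0 0 0.14 0 0 0 0;0 0 0.14 0 0 0 0;0 0 0.14 0 0 0 0;0 0 0.14 0 0 0 0;0 0 0.14 0 0 0 0;0 0 0.14 0 0 0 0'; python3 -m creep '0 0 0.14 0 0 0 0;0 0 0.14 0 0 0 0;0 0 0.14 0 0 0 0;0 0 0.14 0 0 0 0;0 0 0.14 0 0 0 0;0 0 0.14 0 0 0 0;0 0 0.06 0 0 0 0;0 0 0 0 0 0 0'; python3 - <<'E'
from h import *
d=np.array([.6894,.0687,.125])
o,R=tool();print(turn(.125),rel(np.r_[o["tool_pos"][:2],0],d),o["tool_pos"],o["qpos"])
E
```

```text
t: 8.85
tool_pos: [0.6671, -0.2091, 0.2782]
orientation: [1.825, 1.569, -0.063]
force: [-0.0, 0.3, -0.1]
opening: 0.0431
t: 9.65
tool_pos: [0.667, -0.2093, 0.2783]
orientation: [0.679, 1.569, -0.089]
force: [-0.3, 0.1, 0.5]
opening: 0.0424
t: 10.45
tool_pos: [0.6669, -0.2096, 0.2781]
orientation: [0.135, 1.57, 0.26]
force: [0.1, -1.0, 0.4]
opening: 0.0428
[-0.0003  0.0012  0.0002] [-0.057  -0.2733 -0.125 ] [ 0.6669 -0.2096  0.2781] [ 0.6974  0.6907 -0.6459  1.5347  0.4523  1.0682  0.0665]
```

```bash
python3 -m creep '0 0 0 0 0 -3 0;0 0 0 0 0 -3 0;0 0 0 0 0 -2 0;0 0 0 0 0 -1 0;0 0 0 0 0 -0.5 0;0 0 0 0 0 0 0'; python3 -m creep '0 0 0 -0.125 0.99 0 0;0 0 0 -0.125 0.99 0 0;0 0 0 -0.125 0.99 0 0;0 0 0 -0.125 0.99 0 0;0 0 0 -0.06 0.5 0 0;0 0 0 -0.06 0.5 0 0;0 0 0 -0.06 0.5 0 0;0 0 0 -0.06 0.5 0 0';python3 -m creep '0 0 0 -0.06 0.5 0 0;0 0 0 -0.06 0.5 0 0;0 0 0 -0.06 0.5 0 0;0 0 0 -0.06 0.5 0 0';python3 -m creep '0 0 0 -0.06 0.5 0 0;0 0 0 -0.06 0.5 0 0;0 0 0 -0.06 0.5 0 0;0 0 0 -0.06 0.5 0 0'; python3 - <<'E'
from h import *
d=np.array([.6894,.0687,.125])
o,R=tool();print(turn(.125),rel(np.r_[o["tool_pos"][:2],0],d),o["tool_pos"])
im=r.snapshot("top"); c=im[82:202,210:360]
s=r.snapshot("side")[90:210,150:270]
cv2.imwrite("pics/p6.png",cv2.convertScaleAbs(np.hstack([cv2.resize(c[:100,:80],(320,400),interpolation=3),cv2.resize(s,(400,400),interpolation=3)]),alpha=1.6))
E
```

```text
t: 11.05
tool_pos: [0.6671, -0.209, 0.183]
orientation: [0.402, 1.57, 0.526]
force: [0.4, -0.4, 0.7]
opening: 0.0423
t: 11.85
tool_pos: [0.6597, -0.1511, 0.1835]
orientation: [-1.256, 1.568, -1.134]
force: [0.1, -3.2, 1.3]
opening: 0.0427
t: 12.25
tool_pos: [0.6571, -0.1291, 0.1831]
orientation: [-0.677, 1.571, -0.553]
force: [-0.3, -3.3, 2.0]
opening: 0.0426
t: 12.65
tool_pos: [0.6545, -0.109, 0.183]
orientation: [-3.067, 1.571, -2.943]
force: [0.1, -3.3, 2.5]
opening: 0.0431
[ 0.     -0.0002  0.0009] [-0.0567 -0.1719 -0.125 ] [ 0.6545 -0.109   0.183 ]
```

View pics/p6.png

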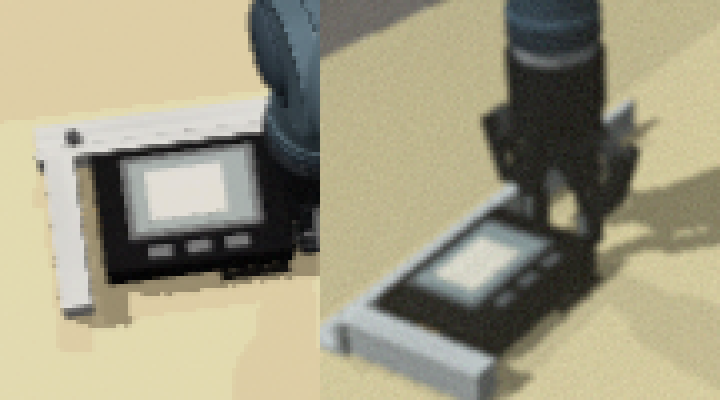

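Still flush with the fence; gap to the stop is about 10 mm. Continuing in small steps.

```bash
python3 -m creep '0 0 0 -0.04 0.3 0 0;0 0 0 -0.04 0.3 0 0';python3 -m creep '0 0 0 -0.025 0.2 0 0'; python3 -m creep '0 0 0 -0.025 0.2 0 0';python3 -m creep '0 0 0 -0.025 0.2 0 0'
```

```text
t: 12.95
tool_pos: [0.6537, -0.1036, 0.1828]
orientation: [-2.707, 1.57, -2.584]
force: [1.0, -3.2, 2.0]
opening: 0.0423
t: 13.05
tool_pos: [0.6534, -0.1012, 0.1828]
orientation: [2.707, 1.57, 2.831]
force: [-0.1, -2.8, 1.2]
opening: 0.0424
t: 13.15
tool_pos: [0.6531, -0.0992, 0.1828]
orientation: [2.727, 1.57, 2.851]
force: [0.6, -2.2, 0.3]
opening: 0.0424
t: 13.25
tool_pos: [0.6529, -0.0972, 0.1828]
orientation: [2.716, 1.57, 2.84]
force: [0.4, -1.9, 0.7]
opening: 0.0426
```

```bash
python3 -m creep '0 0 0 -0.025 0.2 0 0'; python3 -m creep '0 0 0 -0.025 0.2 0 0';python3 -m creep '0 0 0 -0.025 0.2 0 0'; python3 - <<'E'
from h import *
d=np.array([.6894,.0687,.125])
o,R=tool();print(turn(.125),rel(np.r_[o["tool_pos"][:2],0],d),o["force"])
E
```

```text
t: 13.35
tool_pos: [0.6527, -0.0965, 0.1828]
orientation: [-1.937, 1.569, -1.814]
force: [0.3, -5.4, -0.2]
opening: 0.0429
t: 13.45
tool_pos: [0.6525, -0.096, 0.1828]
orientation: [-1.854, 1.566, -1.732]
force: [0.1, -8.1, 1.0]
opening: 0.0428
t: 13.55
tool_pos: [0.6523, -0.0956, 0.1828]
orientation: [-1.807, 1.564, -1.686]
force: [0.3, -9.4, 0.5]
opening: 0.0426
[ 0.0065 -0.0007  0.0038] [-0.0573 -0.1584 -0.125 ] [ 0.287  -9.4293  0.5454]
```

The stop is reached (9 N against about 3 N while sliding). I'll retreat, lift and look.

```bash
python3 -m creep '0 0 0 0.12 -1 0 0;0 0 0 0.25 -2 0 0;0 0 0 0.25 -2 0 0;0 0 0 0 -1 4 0;0 0 0 -1 -3 4 0;0 0 0 -1 -4 3 0;0 0 0 -1 -4 0 0;0 0 0 0 0 0 0'; python3 - <<'E'
from h import *
im=r.snapshot("top"); c=im[92:172,210:310]
cv2.imwrite("pics/p7.png",cv2.convertScaleAbs(cv2.resize(c,(750,600),interpolation=cv2.INTER_CUBIC),alpha=2))
s=r.snapshot("side")[120:225,140:280]
cv2.imwrite("pics/p8.png",cv2.convertScaleAbs(cv2.resize(s,(800,600),interpolation=cv2.INTER_CUBIC),alpha=2))
E
```

```text
t: 14.35
tool_pos: [0.6269, -0.2686, 0.2923]
orientation: [-1.702, 1.566, -1.589]
force: [-0.4, -1.0, -0.5]
opening: 0.0428
```

View pics/p7.png

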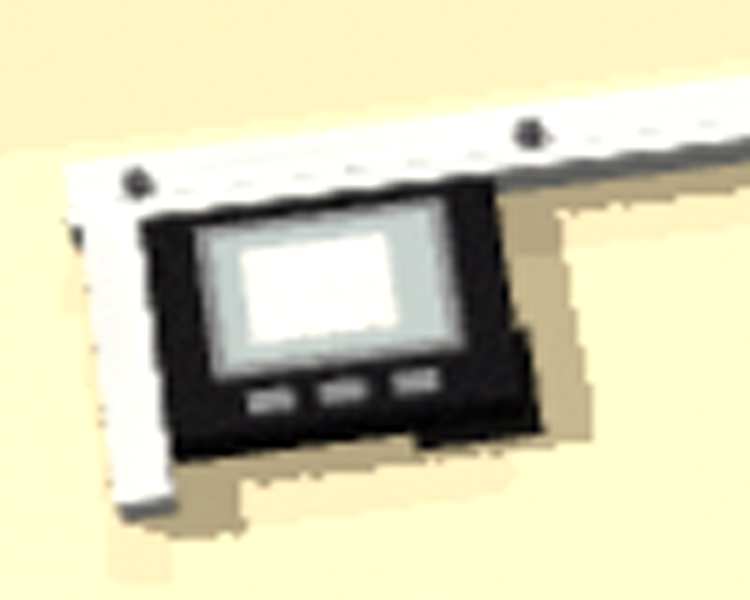

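View pics/p8.png

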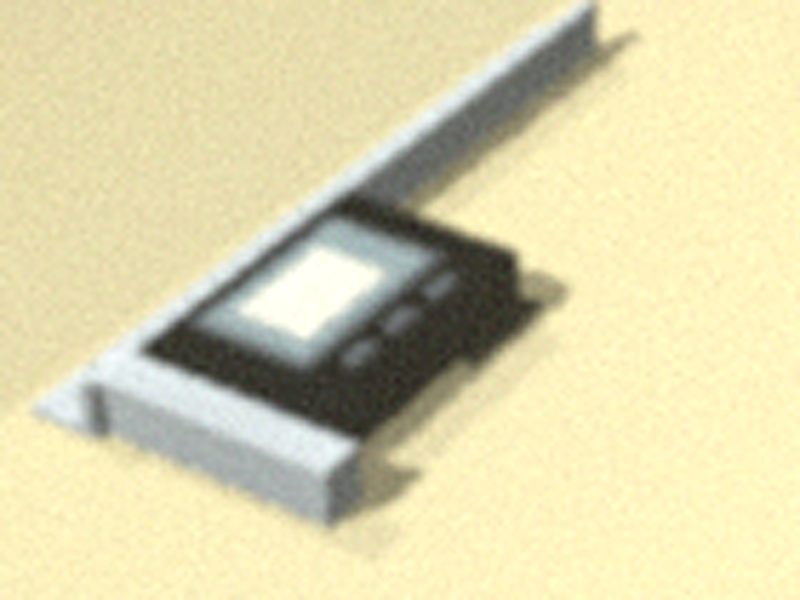

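Left end lies flush on the stop (seam (145,220)-(175,455)) and the far side appears at the fence. The right far corner at (492,180) could be 1-2 mm off. There is plenty of time, so I'll press the near side once more.

```bash
python3 -m creep '0 0 -0.14 -0.74 2.17 0 0;0 0 -0.14 -0.74 2.17 0 0;0 0 -0.14 -0.74 2.17 0 0;0 0 -0.14 -0.74 2.17 0 0;0 0 -0.14 -0.74 2.17 0 0;0 0 -0.14 -0.74 2.17 0 0;0 0 -0.14 -0.74 2.17 0 0;0 0 -0.14 -0.74 2.17 0 0'; python3 -m creep '0 0 -0.14 -0.74 2.17 0 0;0 0 -0.14 -0.74 2.17 0 0;0 0 -0.14 -0.74 2.17 0 0;0 0 -0.03 0 0 0 0;0 0 0 0 0 0 0'; python3 - <<'E'
from h import *
d=np.array([.6894,.0687,.125])
o,R=tool();print(turn(.125+np.pi/2),rel(np.r_[o["tool_pos"][:2],0],d),o["tool_pos"],o["qpos"])
E
```

```text
t: 15.25
tool_pos: [0.5688, -0.0817, 0.2907]
orientation: [3.078, 1.567, 2.081]
force: [-0.1, 0.1, -0.5]
opening: 0.0427
t: 15.75
tool_pos: [0.5469, -0.0185, 0.2911]
orientation: [-2.447, 1.569, 2.397]
force: [-0.7, -0.9, -0.4]
opening: 0.0427
[-0.0012 -0.0013 -0.0065] [-0.1522 -0.0687 -0.125 ] [ 0.5469 -0.0185  0.2911] [ 0.3474  0.3641 -0.4525  1.9224  0.1985  0.8999 -1.6429]
```

```bash
python3 -m creep '0 0 -0.006 0.2 -1.6 -2 0;0 0 0 0 0 -3 0;0 0 0 0 0 -3 0;0 0 0 0 0 -2 0;0 0 0 0 0 -0.7 0;0 0 0 0 0 0 0'; python3 -m creep '0 0 0 0.99 0.125 0 0;0 0 0 0.99 0.125 0 0;0 0 0 0.99 0.125 0 0;0 0 0 0.5 0.06 0 0;0 0 0 0.3 0.04 0 0'; python3 -m creep '0 0 0 0.3 0.04 0 0'; python3 -m creep '0 0 0 0.2 0.025 0 0'; python3 -m creep '0 0 0 0.2 0.025 0 0'; python3 - <<'E'
from h import *
d=np.array([.6894,.0687,.125])
o,R=tool();print(turn(.125+np.pi/2),rel(np.r_[o["tool_pos"][:2],0],d))
E
```

```text
t: 16.35
tool_pos: [0.5491, -0.0379, 0.1834]
orientation: [-1.861, 1.568, 2.97]
force: [0.1, 0.6, -0.1]
opening: 0.0426
t: 16.85
tool_pos: [0.5884, -0.0323, 0.1853]
orientation: [1.542, 1.569, 0.09]
force: [0.4, -0.3, -0.2]
opening: 0.0429
t: 16.95
tool_pos: [0.5905, -0.0321, 0.1848]
orientation: [-1.136, 1.571, -2.588]
force: [0.3, -0.3, -0.2]
opening: 0.0429
t: 17.05
tool_pos: [0.5923, -0.0319, 0.1846]
orientation: [-1.537, 1.57, -2.988]
force: [0.3, 0.3, -0.1]
opening: 0.043
t: 17.15
tool_pos: [0.5932, -0.0318, 0.1843]
orientation: [-1.541, 1.567, -2.993]
force: [-3.8, -0.6, 2.1]
opening: 0.0424
[ 0.0006 -0.0038  0.006 ] [-0.1079 -0.0877 -0.125 ]
```

```bash
python3 -m creep '0 0 0 0.2 0.025 0 0;0 0 0 0.2 0.025 0 0;0 0 0 0.2 0.025 0 0;0 0 0 0 0 0 0'; python3 -m creep '0 0 0 -1 -0.125 0 0;0 0 0 -2 -0.25 0 0;0 0 0 -2 -0.25 0 0;0 0 0 -1 -0.5 2 0;0 0 0 0 -4 4 0;0 0 0 0 -4.5 4 0;0 0 0 0 -4.5 2 0;0 0 0 0 -4.5 0 0'; python3 -m creep '0 0 0 0 -4.5 0 0;0 0 0 0 -4.5 0 0;0 0 0 0 0 0 0'; python3 - <<'E'
from h import *
im=r.snapshot("top"); c=im[92:172,210:310]
a=cv2.resize(c,(600,480),interpolation=cv2.INTER_CUBIC)
f=cv2.resize(im[60:260,100:420],(800,500))
cv2.imwrite("pics/p9.png",cv2.convertScaleAbs(a,alpha=1.2)); cv2.imwrite("pics/p10.png",cv2.convertScaleAbs(f,alpha=1.5))
print(r.observe()["t"])
E
```

```text
t: 17.55
tool_pos: [0.5959, -0.0313, 0.1831]
orientation: [-1.542, 1.556, -2.994]
force: [-11.0, -0.8, 7.3]
opening: 0.0428
t: 18.35
tool_pos: [0.5424, -0.2066, 0.2982]
orientation: [1.118, 1.559, -0.333]
force: [1.7, 0.6, 0.3]
opening: 0.0426
t: 18.65
tool_pos: [0.538, -0.3052, 0.2938]
orientation: [0.153, 1.563, -1.312]
force: [-0.8, -0.0, 0.2]
opening: 0.0428
18.7
```

View pics/p9.png

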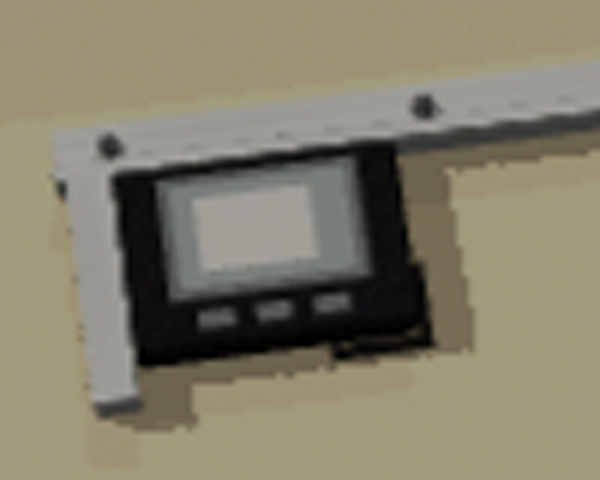

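View pics/p10.png

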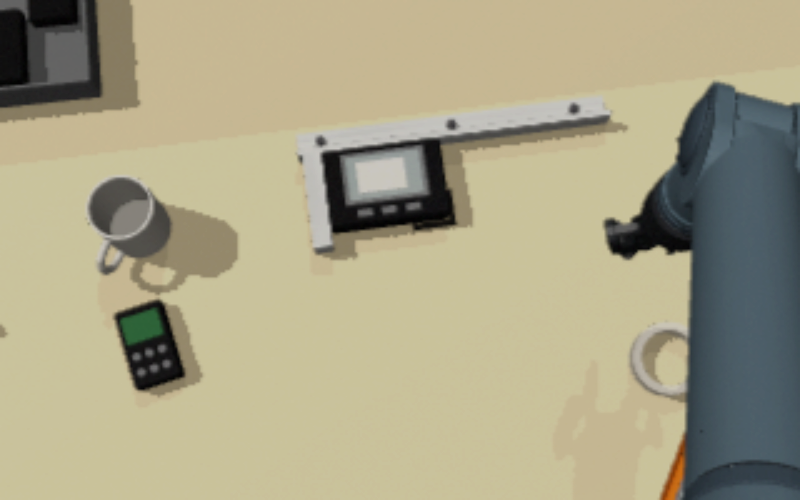

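Everything is in place and the bystanders have not moved. A quick numeric check of squareness before hand-in.

```bash
python3 - <<'E'
from h import *
g=np.mean([cv2.cvtColor(r.snapshot("top"),cv2.COLOR_BGR2GRAY).astype(float) for _ in range(6)],0)
def edge(us,z,slope=-.128,y0=121.,x0=229):
    P=[]
    for u in us:
        v0=int(y0+slope*(u-x0)); col=g[v0-5:v0+6,u]; w=np.clip(col[:-1]-col[1:],0,None); w[w<8]=0
        if w.sum(): P.append((u,v0-5+.5+(w*np.arange(10)).sum()/w.sum()))
    W=ray(P,z); k=np.polyfit(W[:,1],W[:,0],1); return k,np.std(W[:,0]-np.polyval(k,W[:,1]))*1e3,len(P)
for n,us,z in(("logger far",range(232,274),.034),("fence right",range(282,340),.03)):
    k,s,m=edge(us,z);print(n,"yaw",-np.arctan(k[0]),"x at y=.05,-.09",np.polyval(k,[.05,-.09]),s,m)
E
```

```text
logger far yaw 0.12477896836621707 x at y=.05,-.09 [0.6933 0.7108] 0.6110253909963357 42
fence right yaw 0.12223231405288047 x at y=.05,-.09 [0.6949 0.7121] 0.8040473526574926 58
```

```bash
python3 -c "
from workcell import r
print(r.hand_in())"
```

```text
the job is handed in; nothing more can be done
None
```

The logger is docked and I handed the job in at about 19 s of the 51 s allowed; no verdict was reported. I pushed it square against the long fence with two fingers, then slid it along the fence to the end stop from its right end. Because the right far corner looked 1–2 mm off, I pressed the near side once more before backing the hand away and up.

**Last checks:**
- **Contact:** the force rose from about 3 N while sliding to about 9 N at the stop, and reached about 11 N along the fence direction in the last press at the fence.
- **Fence side:** the logger's yaw agrees with the fence within 0.003 rad. Its far edge measured about 1.3–1.6 mm short of the fence line, within the roughly 2 mm camera calibration, so I took the force rise as the proof of contact.
- **Left end:** in the pictures it lies against the stop.
- **Tape mark:** the L shows slightly outside the logger. It was already 3–6 mm off the dock fit in the first measurement.
- **Bystanders:** the meter and mug look untouched. The tape roll and the orange look-alike were partly hidden by the arm in the last picture, but the hand never went down near them.

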